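# Cap the sample jar and hold its carrier in the reader's corner

## Task

The cap of the jar in the dark metal sample carrier is loose: turn it clockwise until it is fully tight. Then lift the carrier by its upright tab onto the deck of the white reader and push it, jar end first, into the corner, so that its jar end and its long side press flat against both metal fences at once. Finish while still holding it pressed firmly into the corner: do not let go, and leave the other things on the table where they stand.

Things in the scene. Friction and masses are not known exactly. Their poses are not given: they have to be found in the camera images.
- carrier: Loose dark-anodised aluminium block, 56 (its x) by 140 (y) by 35 mm high, 0.4 to 0.8 kg; origin at the centre of its underside, z up. A clear jar is sunk in its +y end (jar and cap axis at x = 0, y = +42 mm); a lifting tab stands on its -y end. Its +y end face and its +x long side go against the fences; it starts on the table within 1 rad of its seated yaw.
- carrier_tab (a point): Point in the carrier's upright lifting tab, at x = 0, y = -44, z = 58 mm of the carrier. The tab is 14 mm thick (carrier x), 32 mm long (carrier y) and rises from the block's top at 35 mm to 70 mm above the underside. To be gripped from above, fingers closing along the carrier's x.
- carrier_edge (a point): Lower end of the carrier's upright edge between its jar end and its long +x side (x = +28, y = +70, z = 0 mm of the carrier): the edge that goes into the reader's corner.
- cap (a joint): Angle of the jar's cap in rad: 1.2 is fully tight (a stop), 0 is the loosest (a stop); it grows clockwise seen from above and starts between 0 and 0.25. It turns with light friction (0.02 N m) and stays where left; it does not rise or sink.
- cap_grip (a point): On the cap's axis, 65 mm above the carrier's underside, in the upright grip bar across the white cap disc (46 mm wide). The bar is 12 mm thick, 38 mm long, from 50 to 75 mm above the underside. Fully tight, the bar lies along the carrier's y; at joint value q it is turned (1.2 - q) rad anticlockwise from that. Site axes: the carrier's, turned clockwise by q.
- reader: White reader fixed to the table (place and yaw vary); origin at the centre of the underside of its deck, z up. Deck 110 (x) by 190 (y) by 8 mm high. Two aluminium fences rise 30 mm above it, one along its +x side, one at its +y end. Beyond the +x fence is a housing 50 mm high (x 55 to 105). The seated carrier has the reader's yaw, its origin at x = +17, y = +15, z = 8 mm.
- corner (a point): The inner corner on the deck's surface where the two fences' inner faces meet: x = +45, y = +85, z = 8 mm of the reader; axes as the reader's. The far fence's inner face looks to -x, the left fence's to -y. Deck and fences are slick (friction coefficient about 0.2); the fences are rigid.
- fence_far: Fixed aluminium fence along the reader's +x side, 10 mm thick, 180 mm long; inner face at reader x = +45 mm. Its frame is the reader's.
- fence_left: Fixed aluminium fence at the reader's +y end, 10 mm thick, 80 mm long; inner face at reader y = +85 mm. Its frame is the reader's.
- vial: Bystander: small amber glass bottle, 34 mm wide, 58 mm high; origin at its foot.
- cup: Bystander: small clear cup, 50 mm wide, 45 mm high; origin at its foot.
- scissor_pot: Bystander: black pot with scissors, 57 mm wide, 140 mm high; origin at its foot.
- glass_jar: Bystander: glass jar with a metal lid, 74 mm wide, 100 mm high; origin at its foot.
- tray: Bystander: low steel tray, 190 by 85 by 22 mm; origin under its centre.
- tube_rack: Bystander: white rack of capped blood tubes, 100 by 62 mm, 92 mm high; origin under its centre.
- spray_bottle: Bystander: clear plastic bottle, 68 mm wide, 175 mm high; origin at its foot.
Mind the look-alikes: they are no part of the job. What is shaped like the reader but orange is not meant.

How it is judged:
By the outcome, as a careful person would: the job done as asked, in the order asked, and still so for the second after the job is handed in, while the arm keeps its last pose, push and grip.
It also fails if it takes over 59 s, if anything falls off the work surface, if the arm or the gripper's body presses on something with over 40 N, if the wrist force passes 120 N, or if a joint passes its speed limit or range.

## Robot

A 6-joint arm with a two-finger parallel gripper is mounted at the origin on the work surface. World frame = base frame: x ahead of the robot, y to its left, z up, the work surface at z = 0. Lengths are in mm, angles in degrees, forces in N, time in s.
With the tool pointing down it reaches from about 350 to 850 mm from the base axis. Payload 8.1 kg.
Tool frame: the origin (TCP) lies between the finger pads; the fingertips stand 22 mm ahead of it and the grasp point (between the pads) lies 3 mm ahead of it; z points along the fingers, y is the line along which they close (so a half turn about z gives the same grasp; the last joint's range is limited). The gripper opens to 85 mm and grips with 20 to 120 N. Pads are 22 mm wide; open, the fingers measure 114 mm over their backs; the gripper's body (76 mm by 85 mm) begins 54 mm behind the grasp point. The pads swing forward as they close: fully open they stand 13 mm farther back than shut.
Start: joints at [68.102, 7.471, 85.268, -0, 87.261, -4.893], TCP at [175.455, 573.778, 253.292] pointing down, gripper open.
Joint ranges: [-169.43, 169.43], [-51.17, 129.36], [1.28, 143.12], [-76.62, 256.62], [0, 156.53], [-152.29, 152.29]. Speed limits (degrees/s): [136.94, 136.94, 159.86, 180, 180, 180].

## Interface

Orientations are given as [roll, pitch, yaw] about the fixed x, y, z axes, in that order (R = Rz(yaw) Ry(pitch) Rx(roll)).
In Python, from bench import sense, snapshot, calibration, hand_in gives the robot as it stands.
- The arm moves only by the shell command python3 -m crank 'ROWS' [FORCE]. ROWS is JSON, a list of rows, each a list of 5 numbers: the shift along the tool's x, y, z in cm, then the turn about the tool's z in rad, then the finger opening in cm, from 0 to 8.54. A call has 1 to 20 rows; each row is the pose to reach, as a shift and turn from the pose commanded when the call began, along the tool's axes at that moment; what a row does not reach only later rows make up. A row lasts 1/10 s, in which the tool goes at most 50 mm and 8.59 degrees, less where a joint would pass 70% of its speed; a pose out of reach is approached as far as the arm can. A call with a gripper value outside its range is refused whole. The fingers move at their own pace and stop on an object; FORCE is the grip in N (left out, the last holds). Time passes only in rows, so rows that repeat a pose let the fingers close. It gives the time, the measured TCP pose, the force, the opening and the grip force at its end, in the units of the state.
- sense(): the state, without advancing time (a new reading comes with each control period).
- snapshot(name): name is "side" or "top"; returns (picture, depth): 420x560x3 uint8, red, green, blue; 420x560 float32, mm along the optical axis (not along the pixel's ray), 0 where there is no reading.
- calibration(name): a dict with "fovy" (degrees; the focal length in pixels is half the picture's height over the tangent of half this angle, whatever the lens; pixels are square), "cx", "cy" (the principal point, pixels), "rvec" (rotation vector, rad) and "tvec" (3), from world to camera coordinates, as OpenCV has them. Camera axes: x right, y down, z forward; pixel columns grow to the right and rows downward; lengths in mm; the calibration is good to about 2 mm. A picture is of the moment at which its call begins. calibration takes no time and is no camera call.
- hand_in(): hands the job in; it is judged then, once.
The state is a dict: "time": time; "joint_pos": joint angles; "qd": joint speeds; "joint_efforts": joint torques, N m; "tool_pos": TCP position; "tcp_rot": TCP orientation; "ft_force": force on the tool from outside, world axes, zero at the start; "wrist_torque": the same for the moment, N m; "finger_gap": finger opening in mm; "grip_force": force on a finger pad.
Only numpy, scipy, OpenCV 4.12 (cv2) and the standard library are available. Lean on these libraries where they do the work, as an engineer would, in place of code of your own. Each camera call takes 0.05 s, during which the arm holds its last target. There are 200 camera calls.

## Working session

There is one attempt and no reset: what is moved stays moved. The work goes in short steps, Python scripts to look and compute and a shell command to move; the robot and the scene stay as the last step left them, time stands still between calls to the robot, and variables do not carry over. Pictures are saved under pics/ and viewed, at most 10 in all, crops included, and the job is handed in when it is done.

```bash
mkdir -p pics; ls; cat > h.py <<'E'
import numpy as np, cv2
from bench import sense, snapshot, calibration
def cam(n):
    c=calibration(n); f=210/np.tan(np.radians(c['fovy'])/2)
    R=cv2.Rodrigues(np.array(c['rvec'],float))[0]; return f,c['cx'],c['cy'],R,np.array(c['tvec'],float).ravel(),c
def cloud(n,d):
    f,cx,cy,R,t,_=cam(n); v,u=np.mgrid[:420,:560]
    P=np.stack([(u-cx)/f*d,(v-cy)/f*d,d],-1); return (P-t)@R
def ray(n,u,v,z):
    f,cx,cy,R,t,_=cam(n); o=-R.T@t; D=R.T@np.array([(u-cx)/f,(v-cy)/f,1]); return o+D*(z-o[2])/D[2]
def proj(n,p):
    f,cx,cy,R,t,_=cam(n); q=R@np.array(p,float)+t; return f*q[0]/q[2]+cx,f*q[1]/q[2]+cy
E
python3 - <<'E'
from h import *
for n in("top","side"):
    p,d=snapshot(n); np.savez(n+'0.npz',p=p,d=d)
    c=cam(n); print(c[5], -c[3].T@c[4])
    cv2.imwrite(f'pics/{n}0.png',cv2.resize(p[...,::-1],(784,588)))
s=sense(); print(s)
E
```

```text
pics
{'fovy': 49.37600378375809, 'cx': 277.7981884680929, 'cy': 209.72202284858412, 'rvec': array([ 2.09599543, -2.15938523,  0.20663682]), 'tvec': array([  -1.8944397 ,  521.00329695, 1370.97871474])} [ 259.25787213   -1.86659577 1443.54166277]
{'fovy': 48.80439673320967, 'cx': 271.2238895695046, 'cy': 212.40207422297718, 'rvec': array([ 2.07429254, -0.77481254,  0.42463281]), 'tvec': array([-377.37848341,  271.78380646,  971.28897043])} [-150.01501163 -720.56228899  786.10985571]
{'time': 0.1, 'joint_pos': array([ 6.81026095e+01,  7.51143174e+00,  8.53237294e+01,  4.00422589e-04,
        8.72602630e+01, -4.89229830e+00]), 'qd': array([-0.04690635, -0.10227357, -0.21340754, -0.08633547,  0.02687464,
       -0.05135021]), 'joint_efforts': array([ 1.30282857e-03, -5.70950139e+01, -5.01944518e+01, -1.23258396e-04,
        8.02622846e-03, -5.76981483e-05]), 'tool_pos': array([175.27257769, 573.35350202, 252.33589256]), 'tcp_rot': array([-1.79904958e+02, -8.53653115e-03,  1.62994881e+02]), 'ft_force': array([ 0.13962505, -0.25821095, -0.24324996]), 'wrist_torque': array([-0.02517308, -0.03894852,  0.00238315]), 'grip_force': 0.0, 'finger_gap': 85.24995625977347}
```

View pics/top0.png

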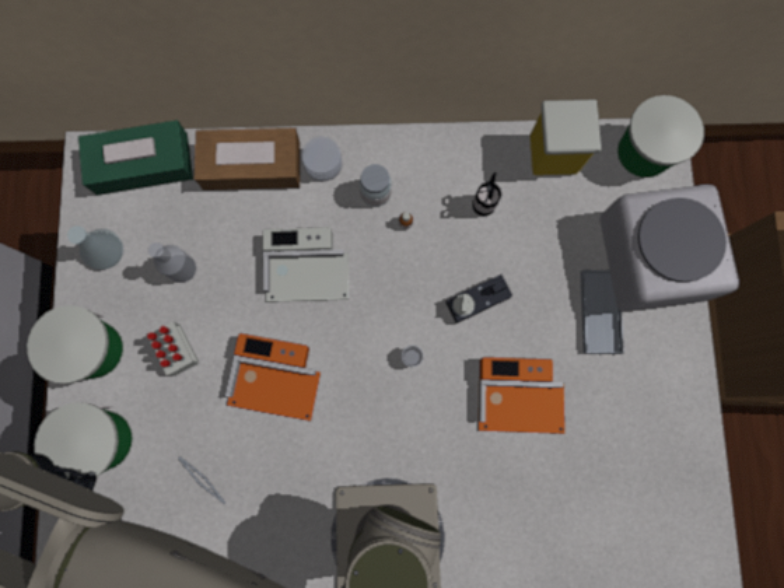

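View pics/side0.png

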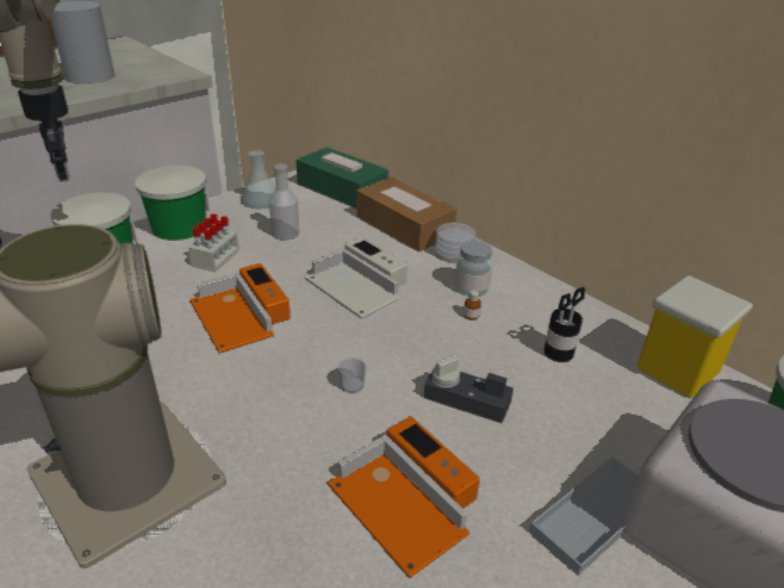

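The top view shows the dark carrier at about (479,299), with its cap at (465,304) and tab at (490,291). The white reader's deck is at (307,278), with its fences above and to the left. The two orange readers are decoys. The side view shows the cap's bar and the tab upright, and a small cup between the carrier and the robot.

```bash
python3 - <<'E'
from h import *
for n in("top","side"):
    z=np.load(n+'0.npz'); p,d=z['p'],z['d']; C=cloud(n,d); ok=d>0
    g=p.astype(int); br=g.sum(-1)/3; sat=g.max(-1)-g.min(-1)
    def rect(m,lab,zz=None):
        m=m.astype(np.uint8); k,L,S,_=cv2.connectedComponentsWithStats(m)
        if k<2: print(n,lab,'none');return
        i=1+S[1:,4].argmax(); m=L==i
        if zz is None: P=C[m]
        else:
            v,u=np.nonzero(m); P=np.array([ray(n,a,b,zz) for a,b in zip(u,v)])
        r=cv2.minAreaRect(P[:,:2].astype(np.float32))
        print(n,lab,m.sum(),np.round(P.mean(0),1),'zmed',round(np.median(C[m][:,2]),1),np.round(r[0],1),np.round(r[1],1),round(r[2],1))
    X,Y,Z=C[...,0],C[...,1],C[...,2]
    # rough centers from top view
    c=ray("top",342,213,35); r=ray("top",219,190,20)
    if n=="top": print(c,r)
    near=ok&(np.hypot(X-c[0],Y-c[1])<100)
    rect(near&(Z>28)&(Z<42),'block top')
    rect(near&(Z>28)&(Z<42)&(br<90),'block dark')
    rect(near&(Z>64)&(Z<85)&(br<90),'tab')
    rect(near&(Z>64)&(Z<85)&(br>110),'bar')
    rect(near&(Z>44)&(br>110),'cap all')
    nr=ok&(np.hypot(X-r[0],Y-r[1])<160)&(sat<40)
    rect(nr&(Z>3)&(Z<17),'deck')
    rect(nr&(Z>32)&(Z<43),'fence')
    rect(nr&(Z>44)&(Z<60),'housing')
    t=ok&(np.abs(Z)<12)&(br>120)&(X>200)&(X<700)&(np.abs(Y)<300); print('table z',np.median(Z[t]),Z[t].std())
p=np.load('top0.npz')['p'][...,::-1]; q=np.load('side0.npz')['p'][...,::-1]
a=cv2.resize(p[185:240,310:375],None,fx=6,fy=6,interpolation=2); b=cv2.resize(q[245:305,295:375],None,fx=5,fy=5,interpolation=2)
h=max(a.shape[0],b.shape[0]); f=lambda i:cv2.copyMakeBorder(i,0,h-i.shape[0],0,0,0)
cv2.imwrite('pics/c.png',np.hstack([f(a),f(b)]))
E
```

```text
[ 506.89537798 -218.46258497   35.        ] [595.61492014 168.0646865   20.        ]
top block top 547 [ 510.3 -223.4   35.2] zmed 35.2 [ 509.6 -218.3] [ 56.5 141.8] 24.0
top block dark 512 [ 510.6 -223.5   35.1] zmed 35.1 [ 509.3 -217.6] [ 56.5 140.3] 24.0
top tab 48 [ 527.1 -258.4   70.7] zmed 70.6 [ 527.1 -258.7] [13.  32.4] 25.0
top bar 44 [ 493.  -180.7   74.5] zmed 74.8 [ 491.6 -180.9] [11.8 37. ] 82.8
top cap all 92 [ 490.8 -186.9   61.9] zmed 56.3 [ 490.6 -187.5] [25.3 40.4] 87.4
top deck 1771 [569.3 166.7   8.5] zmed 8.4 [573.4 168.1] [221.  128.2] 89.4
top fence 276 [612.9 197.6  37.7] zmed 37.9 [586.6 175.4] [ 91.8 177.9] 0.1
top housing 750 [653.6 188.3  50.2] zmed 50.2 [654.5 188.4] [ 51.8 155.3] 0.1
table z 0.5973919109316944 3.601317475764482
side block top 808 [ 502.6 -231.9   37.2] zmed 38.0 [ 509.  -220.5] [ 60.5 139.5] 23.0
side block dark 756 [ 502.8 -233.3   37.1] zmed 37.9 [ 508.7 -220.4] [ 59.9 139.4] 23.7
side tab 91 [ 524.3 -261.4   71.3] zmed 72.2 [ 525.9 -260.4] [16.1 31.4] 21.7
side bar 113 [ 491.3 -184.5   74.8] zmed 76.6 [ 491.7 -183.3] [15.4 38.9] 84.6
side cap all 244 [ 490.2 -188.8   63.7] zmed 59.9 [ 493.4 -190.2] [28.9 43.6] 84.6
side deck 3389 [565.3 142.9   7.9] zmed 6.2 [589.5 160.1] [297.8 318.4] 54.7
side fence 308 [612.3 186.7  38.7] zmed 39.3 [618.8 191.4] [ 94.8 200. ] 26.4
side housing 549 [647.5 179.8  53.1] zmed 54.0 [648.5 185.6] [157.4  62.2] 90.0
table z 3.8673963635567072 1.9023108957114023
```

View pics/c.png

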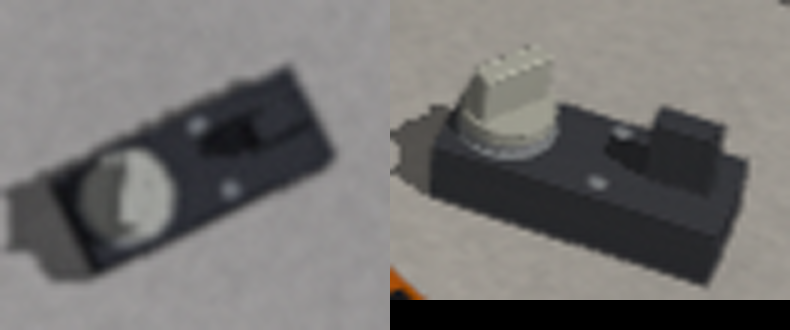

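The crop shows the bar lying nearly along world x, about 58° anticlockwise of the carrier's y. The tab is clear on the -y end. Next I work out the approach shift.

```bash
cat >> h.py <<'E'
def go(x,y,z,psi):
    s=sense(); p=np.array(s['tool_pos']); a=np.radians(s['tcp_rot'][2]); d=np.array([x,y,z])-p
    ex=np.array([np.cos(a),np.sin(a)]); ey=np.array([np.sin(a),-np.cos(a)])
    t=(s['tcp_rot'][2]-psi+180)%360-180
    print('t',round(s['time'],2),'rows cm:',np.round([d[:2]@ex/10,d[:2]@ey/10,-d[2]/10,np.radians(t)],3),'pose',np.round(p,1),np.round(s['tcp_rot'],2),'F',np.round(s['ft_force'],1),'T',np.round(s['wrist_torque'],2),'gap',round(s['finger_gap'],1),'grip',round(s['grip_force'],1))
E
python3 - <<'E'
from h import *
go(492.3,-180.2,150,173)
# reader geometry from depth edges (top)
for n in("top","side"):
    z=np.load(n+'0.npz'); C=cloud(n,z['d']); g=z['p'].astype(int); sat=g.max(-1)-g.min(-1)
    X,Y,Z=C[...,0],C[...,1],C[...,2]; o=0 if n=="top" else 3
    reg=(z['d']>0)&(sat<45)&(X>500)&(X<700)&(Y>60)&(Y<290)
    F=reg&(Z>33+o)&(Z<43+o)
    a=C[F&(Y<230)&(X>600)]; b=C[F&(Y>245)&(X<600)]
    for nm,P in(('far',a),('left',b)):
        l=cv2.fitLine(P[:,:2].astype(np.float32),cv2.DIST_HUBER,0,.01,.01).ravel(); print(n,nm,len(P),np.round(P.mean(0),1),'dir',round(np.degrees(np.arctan2(l[1],l[0])),2))
    H=C[reg&(Z>45+o)&(Z<60+o)]; r=cv2.minAreaRect(H[:,:2].astype(np.float32)); print('housing',np.round(r[0],1),np.round(r[1],1),r[2])
    D=reg&(Z>4)&(Z<14)&(X>515)&(X<615)&(Y>70)&(Y<255)
    k,L,S,_=cv2.connectedComponentsWithStats(D.astype(np.uint8)); P=C[L==1+S[1:,4].argmax()]; r=cv2.minAreaRect(P[:,:2].astype(np.float32)); print('deck',np.round(r[0],1),np.round(r[1],1),r[2])
E
```

```text
t 0.1 rows cm: [-52.355 -62.789  10.234  -0.175] pose [175.3 573.4 252.3] [-1.7990e+02 -1.0000e-02  1.6299e+02] F [ 0.1 -0.3 -0.2] T [-0.03 -0.04  0.  ] gap 85.2 grip 0.0
top far 162 [627.  158.3  38.2] dir 89.4
top left 54 [570.2 260.3  37.8] dir 0.47
housing [620.6 187.8] [119.4 155. ] 0.5567317605018616
deck [565.2 162.1] [183.   99.2] 89.82608032226562
side far 210 [628.2 148.4  41.4] dir -88.58
side left 67 [566.1 257.4  41.2] dir -0.44
housing [652.5 185.4] [157.3  53.7] 89.44268035888672
deck [565.  162.5] [ 99.9 184.8] 0.030614681541919708
```

```bash
python3 -m crank '[[-52.36,-62.79,10.2,-0.175,5],[-52.36,-62.79,10.2,-0.175,5],[-52.36,-62.79,10.2,-0.175,5],[-52.36,-62.79,10.2,-0.175,5],[-52.36,-62.79,10.2,-0.175,5],[-52.36,-62.79,10.2,-0.175,5],[-52.36,-62.79,10.2,-0.175,5],[-52.36,-62.79,10.2,-0.175,5],[-52.36,-62.79,10.2,-0.175,5],[-52.36,-62.79,10.2,-0.175,5],[-52.36,-62.79,10.2,-0.175,5],[-52.36,-62.79,10.2,-0.175,5],[-52.36,-62.79,10.2,-0.175,5],[-52.36,-62.79,10.2,-0.175,5],[-52.36,-62.79,10.2,-0.175,5],[-52.36,-62.79,10.2,-0.175,5],[-52.36,-62.79,10.2,-0.175,5],[-52.36,-62.79,10.2,-0.175,5],[-52.36,-62.79,10.2,-0.175,5],[-52.36,-62.79,10.2,-0.175,5]]' 25; python3 -c "
from h import *
go(492.3,-180.2,76,173)
p,d=snapshot('side'); cv2.imwrite('pics/s1.png',p[...,::-1])"
```

```text
time: 2.1
tool_pos: [492.1, -178.7, 151.1]
tcp_rot: [180.0, -0.0, 173.1]
ft_force: [0.8, 0.2, -0.3]
finger_gap: 50.1
grip_force: 0.0
t 2.1 rows cm: [-3.60e-02 -1.45e-01  7.51e+00  1.00e-03] pose [ 492.1 -178.7  151.1] [ 1.7997e+02 -4.0000e-02  1.7306e+02] F [ 0.8  0.2 -0.3] T [-0.05  0.05 -0.02] gap 50.1 grip 0.0
```

```bash
python3 -m crank '[[-0.04,-0.15,3,0,5],[-0.04,-0.15,5,0,5],[-0.04,-0.15,6.5,0,5],[-0.04,-0.15,7.4,0,5],[-0.04,-0.15,7.4,0,5],[-0.04,-0.15,7.4,0,2],[-0.04,-0.15,7.4,0,2],[-0.04,-0.15,7.4,0,2],[-0.04,-0.15,7.4,0,2],[-0.04,-0.15,7.4,0,2]]' 25; python3 -c "
from h import *
go(492.3,-180.2,76,173)
p,d=snapshot('side'); np.savez('s2.npz',p=p,d=d); q=p[230:310,280:390,::-1]; cv2.imwrite('pics/s2.png',cv2.resize(q,None,fx=6,fy=6,interpolation=2))"
```

```text
time: 3.15
tool_pos: [492.9, -181.5, 77.7]
tcp_rot: [-180.0, 0.0, 173.0]
ft_force: [1.1, -0.6, -0.7]
finger_gap: 19.7
grip_force: 0.0
t 3.15 rows cm: [0.08  0.12  0.165 0.   ] pose [ 492.9 -181.5   77.7] [-1.7999e+02  3.0000e-02  1.7302e+02] F [ 1.1 -0.6 -0.7] T [ 0.   -0.03 -0.03] gap 19.7 grip 0.0
```

View pics/s2.png

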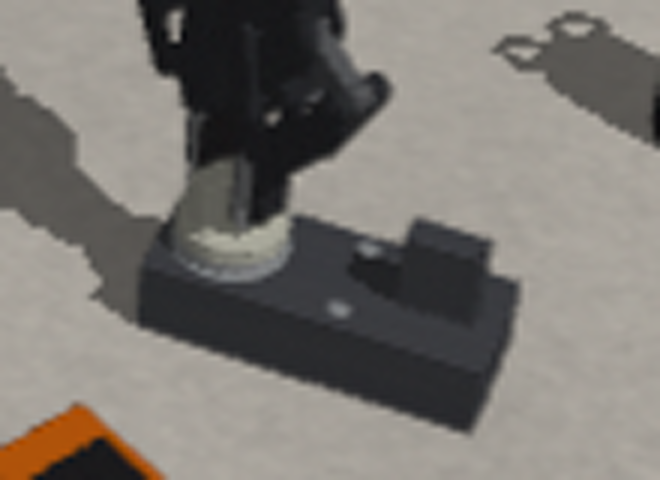

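The fingers straddle the bar, at about (230,190) in the crop, just above the cap disc. I close on it now.

```bash
python3 -m crank '[[0,0,0.1,0,1.5],[0,0,0.1,0,0.8],[0,0,0.1,0,0.8],[0,0,0.1,0,0.8],[0,0,0.1,0,0.8]]' 30; python3 -c "
from h import *
go(492.3,-180.2,76,173)"
```

```text
time: 3.7
tool_pos: [492.9, -181.6, 76.4]
tcp_rot: [-180.0, 0.0, 173.0]
ft_force: [0.6, -2.7, 0.4]
finger_gap: 11.1
grip_force: 33.4
t 3.7 rows cm: [0.077 0.134 0.045 0.   ] pose [ 492.9 -181.6   76.4] [-1.7997e+02  2.0000e-02  1.7302e+02] F [ 0.6 -2.7  0.4] T [-0.5  -0.06 -0.  ] gap 11.1 grip 33.4
```

```bash
python3 -m crank '[[0,0,0,0.08,0.8],[0,0,0,0.16,0.8],[0,0,0,0.24,0.8],[0,0,0,0.32,0.8],[0,0,0,0.4,0.8],[0,0,0,0.48,0.8],[0,0,0,0.56,0.8],[0,0,0,0.64,0.8],[0,0,0,0.72,0.8],[0,0,0,0.8,0.8],[0,0,0,0.86,0.8],[0,0,0,0.9,0.8],[0,0,0,0.9,0.8]]'; python3 -c "
from h import *
go(492.3,-180.2,76,114.4)"; python3 -m crank '[[0,0,0,0.04,0.8],[0,0,0,0.06,0.8],[0,0,0,0.08,0.8],[0,0,0,0.08,0.8]]';python3 -c "
from h import *
go(492.3,-180.2,76,114.4)"
```

```text
time: 5.0
tool_pos: [492.9, -181.7, 76.5]
tcp_rot: [180.0, 0.0, 121.4]
ft_force: [1.1, -4.4, -0.8]
finger_gap: 10.8
grip_force: 33.3
t 5.0 rows cm: [0.159 0.027 0.045 0.122] pose [ 492.9 -181.7   76.5] [1.8000e+02 4.0000e-02 1.2142e+02] F [ 1.1 -4.4 -0.8] T [-0.6  -0.12  0.03] gap 10.8 grip 33.3
time: 5.4
tool_pos: [492.9, -181.5, 76.4]
tcp_rot: [180.0, 0.0, 116.9]
ft_force: [0.3, -5.7, 0.6]
finger_gap: 11.2
grip_force: 33.4
t 5.4 rows cm: [0.141 0.009 0.042 0.043] pose [ 492.9 -181.5   76.4] [1.7999e+02 2.0000e-02 1.1687e+02] F [ 0.3 -5.7  0.6] T [-0.62 -0.13 -0.06] gap 11.2 grip 33.4
```

```bash
for i in 1; do python3 -m crank '[[0,0,0,0.02,0.8],[0,0,0,0.04,0.8],[0,0,0,0.04,0.8]]' >/dev/null; python3 -c "
from h import *
go(492.3,-180.2,76,114.4)"; python3 -m crank '[[0,0,0,0.02,0.8],[0,0,0,0.04,0.8],[0,0,0,0.04,0.8]]' >/dev/null; python3 -c "
from h import *
go(492.3,-180.2,76,114.4)"; python3 -m crank '[[0,0,0,0.02,0.8],[0,0,0,0.04,0.8],[0,0,0,0.04,0.8]]' >/dev/null; python3 -c "
from h import *
go(492.3,-180.2,76,114.4)
p,d=snapshot('side'); np.savez('s3.npz',p=p,d=d); q=p[230:310,280:390,::-1]; cv2.imwrite('pics/s3.png',cv2.resize(q,None,fx=6,fy=6,interpolation=2))"; done
```

```text
t 5.7 rows cm: [0.135 0.001 0.042 0.002] pose [ 492.9 -181.4   76.4] [1.7999e+02 2.0000e-02 1.1453e+02] F [ 1.3 -3.1  0.9] T [-0.62 -0.14 -0.02] gap 11.3 grip 33.5
t 6.0 rows cm: [ 0.095 -0.037  0.04  -0.038] pose [ 493.  -180.9   76.4] [ 1.7996e+02 -2.0000e-02  1.1224e+02] F [ 1.9 -0.1  2. ] T [-0.05 -0.39  0.08] gap 11.0 grip 33.6
t 6.3 rows cm: [ 0.097 -0.035  0.041 -0.078] pose [ 493.  -181.    76.4] [ 1.7997e+02 -2.0000e-02  1.0994e+02] F [3.  1.8 4.2] T [ 0.34 -0.5   0.17] gap 11.4 grip 33.8
```

View pics/s3.png

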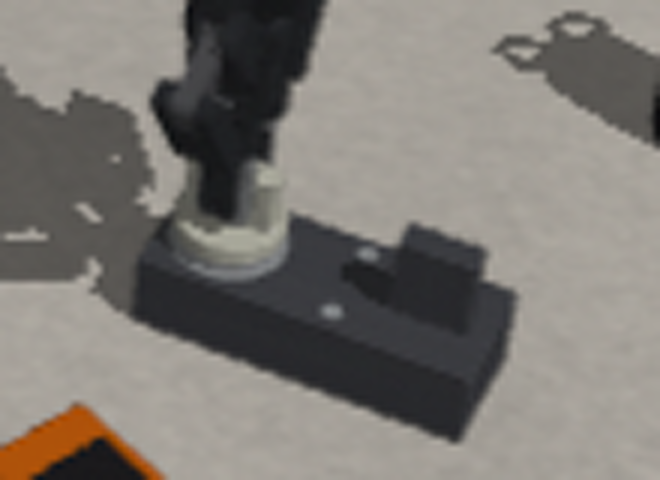

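The torque jumped to 0.17 N m and the carrier started turning with the cap, so the stop is reached. In the picture the bar at (230,190) now points at the tab. I release, rise, and look again.

```bash
python3 -m crank '[[0,0,0,0,2],[0,0,0,0,4],[0,0,0,0,5],[0,0,0,0,5],[0,0,-3,0,5],[0,0,-6,0,5],[0,0,-10,0,5],[-10,0,-15,0,5],[-15,0,-15,0,5],[-20,0,-15,0,5],[-25,0,-15,0,5],[-25,0,-15,0,5]]' 30
python3 - <<'E'
from h import *
go(0,0,0,0)
for n in("top","side"):
    p,d=snapshot(n); np.savez(n+'4.npz',p=p,d=d); C=cloud(n,d); g=p.astype(int); br=g.sum(-1)/3; o=0 if n=='top' else 2
    X,Y,Z=C[...,0],C[...,1],C[...,2]; near=(d>0)&(np.hypot(X-510,Y+218)<100)
    for lab,m in(('block',(Z>28+o)&(Z<42+o)),('tab',(Z>64)&(Z<85)&(br<90)),('bar',(Z>66)&(Z<85)&(br>100))):
        m=(near&m).astype(np.uint8); k,L,S,_=cv2.connectedComponentsWithStats(m)
        if k<2: continue
        P=C[L==1+S[1:,4].argmax()]; r=cv2.minAreaRect(P[:,:2].astype(np.float32)); print(n,lab,len(P),np.round(P.mean(0),1),np.round(r[0],1),np.round(r[1],1),round(r[2],1))
q=np.load('top4.npz')['p'][185:240,305:375,::-1]; cv2.imwrite('pics/t4.png',cv2.resize(q,None,fx=8,fy=8,interpolation=2))
E
```

```text
time: 7.55
tool_pos: [576.0, -411.0, 226.0]
tcp_rot: [180.0, 0.0, 110.0]
ft_force: [0.4, 0.5, 0.2]
finger_gap: 49.8
grip_force: 0.0
t 7.55 rows cm: [ 58.316 -40.074  22.595   1.92 ] pose [ 576. -411.  226.] [1.7999e+02 2.0000e-02 1.0999e+02] F [0.4 0.5 0.2] T [-0.02  0.02 -0.05] gap 49.8 grip 0.0
top block 542 [ 507.8 -224.3   35.2] [ 507.5 -218.8] [ 56.6 141.3] 20.3
top tab 47 [ 522.1 -259.7   70.9] [ 522.6 -259.8] [14.4 32.8] 21.8
top bar 54 [ 492.3 -178.8   74.6] [ 492.5 -178.4] [11.4 36.8] 19.7
side block 793 [ 500.9 -231.7   37.7] [ 506.6 -219.8] [ 60.9 141.6] 19.9
side tab 97 [ 519.9 -262.    71.3] [ 521.5 -261.2] [16.9 32.1] 20.1
side bar 119 [ 490.2 -182.2   74.7] [ 492.4 -180.8] [16.9 37.7] 19.2
```

View pics/t4.png

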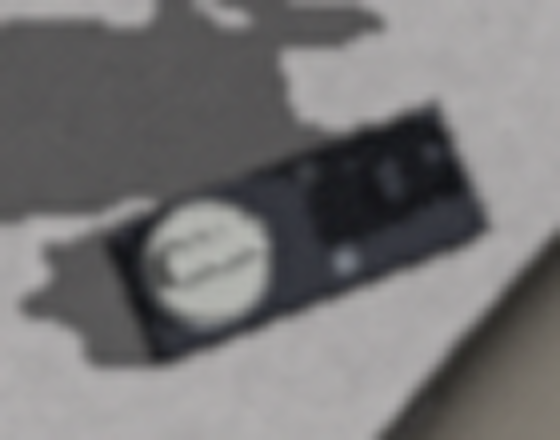

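The bar at (205,262) lies along the carrier's long axis, matching the block's yaw of 20.1°. The cap is tight, so I go to the tab.

```bash
python3 -c "
from h import *
go(522.4,-260.8,62,110.1)"
```

```text
t 7.65 rows cm: [ 1.6248e+01  2.3200e-01  1.5993e+01 -6.0000e-03] pose [ 575.1 -414.5  221.9] [-1.7984e+02 -1.0000e-01  1.0975e+02] F [ 0.1  1.  -2. ] T [-0.02  0.03 -0.02] gap 49.7 grip 0.0
```

```bash
python3 -m crank '[[4,0.2,5,0,5],[8,0.2,8,0,5],[12,0.2,10,0,5],[16.2,0.2,10,0,5],[16.2,0.2,10,0,5],[16.2,0.2,10,0,5]]'; python3 -c "
from h import *
go(522.4,-260.8,62,110.1)"
```

```text
time: 8.25
tool_pos: [521.2, -254.4, 125.1]
tcp_rot: [-179.9, -0.1, 110.1]
ft_force: [0.4, -0.9, 0.9]
finger_gap: 50.0
grip_force: 0.0
t 8.25 rows cm: [-0.637 -0.109  6.313  0.   ] pose [ 521.2 -254.4  125.1] [-1.7995e+02 -6.0000e-02  1.1010e+02] F [ 0.4 -0.9  0.9] T [0.04 0.01 0.05] gap 50.0 grip 0.0
```

```bash
python3 -m crank '[[-0.64,-0.1,2,0,5],[-0.64,-0.1,4,0,5],[-0.64,-0.1,5.5,0,5],[-0.64,-0.1,6.2,0,5],[-0.64,-0.1,6.2,0,5],[-0.64,-0.1,6.2,0,5]]'; python3 -c "
from h import *
go(522.4,-260.8,62,110.1)"; python3 -m crank '[[0,0,0,0,3],[0,0,0,0,2],[0,0,0,0,1],[0,0,0,0,0.6],[0,0,0,0,0.6],[0,0,0,0,0.6],[0,0,0,0,0.6]]' 80;  python3 -c "
from h import *
go(522.4,-260.8,62,110.1)"
```

```text
time: 8.85
tool_pos: [523.9, -262.9, 64.4]
tcp_rot: [180.0, 0.0, 110.0]
ft_force: [-0.2, 0.4, -0.2]
finger_gap: 50.2
grip_force: 0.0
t 8.85 rows cm: [ 0.252 -0.063  0.243 -0.002] pose [ 523.9 -262.9   64.4] [1.7997e+02 4.0000e-02 1.0999e+02] F [-0.2  0.4 -0.2] T [ 0.01  0.01 -0.01] gap 50.2 grip 0.0
time: 9.55
tool_pos: [523.7, -262.8, 64.7]
tcp_rot: [180.0, 0.1, 110.0]
ft_force: [-3.0, -0.4, 6.3]
finger_gap: 12.6
grip_force: 78.6
t 9.55 rows cm: [ 0.236 -0.052  0.268 -0.002] pose [ 523.7 -262.8   64.7] [1.7997e+02 6.0000e-02 1.1000e+02] F [-3.  -0.4  6.3] T [0.07 0.3  0.11] gap 12.6 grip 78.6
```

```bash
python3 -m crank '[[0,0,-1,0,0.6],[0,0,-2,0,0.6],[0,0,-4,0,0.6],[0,0,-6,0,0.6],[0,0,-8,0,0.6],[0,0,-9,0,0.6],[0,0,-9,0,0.6],[0,0,-9,0,0.6]]' 110;  python3 - <<'E'
from h import *
go(569,114,155,90.2)
p,d=snapshot('side'); cv2.imwrite('pics/s5.png',cv2.resize(p[150:310,230:450,::-1],None,fx=3,fy=3,interpolation=2))
E
```

```text
time: 10.35
tool_pos: [523.0, -262.3, 153.0]
tcp_rot: [-180.0, -0.0, 110.0]
ft_force: [0.6, 0.5, -7.5]
finger_gap: 12.0
grip_force: 107.8
t 10.35 rows cm: [33.785 17.191 -0.201  0.346] pose [ 523.  -262.3  153. ] [-1.7997e+02 -4.0000e-02  1.1000e+02] F [ 0.6  0.5 -7.5] T [-0.31 -0.07 -0.04] gap 12.0 grip 107.8
```

View pics/s5.png

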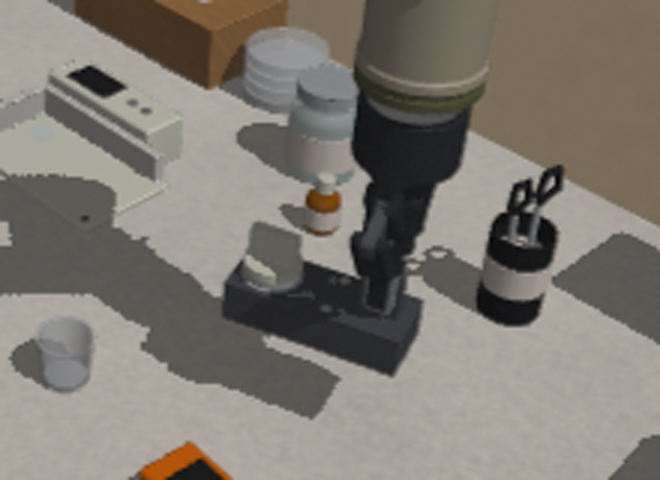

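The carrier hangs level from the tab, spanning about (225..420, 265..370) in the crop, and it is clear of everything. I carry it over to the deck.

```bash
python3 -m crank '[[2,1,-0.2,0.02,0.6],[5,2.6,-0.2,0.05,0.6],[8,4.1,-0.2,0.08,0.6],[11,5.6,-0.2,0.11,0.6],[14,7.1,-0.2,0.14,0.6],[17,8.7,-0.2,0.17,0.6],[20,10.2,-0.2,0.2,0.6],[23,11.7,-0.2,0.24,0.6],[26,13.2,-0.2,0.27,0.6],[29,14.8,-0.2,0.3,0.6],[32,16.3,-0.2,0.33,0.6],[33.8,17.2,-0.2,0.346,0.6],[33.8,17.2,-0.2,0.346,0.6],[33.8,17.2,-0.2,0.346,0.6],[33.8,17.2,-0.2,0.346,0.6]]';  python3 - <<'E'
from h import *
go(569,114,90,90.2)
for n in("top","side"):
    p,d=snapshot(n); np.savez(n+'6.npz',p=p,d=d); C=cloud(n,d); g=p.astype(int); br=g.sum(-1)/3
    X,Y,Z=C[...,0],C[...,1],C[...,2]
    m=(d>0)&(X>480)&(X<680)&(Y>70)&(Y<260)&(Z>110)&(Z<135)&(br<90); P=C[m]; print(n,m.sum(),np.median(P[:,2]), cv2.minAreaRect(P[:,:2].astype(np.float32)))
q=np.load('side6.npz')['p'][...,::-1][80:280,150:400]; cv2.imwrite('pics/s6.png',cv2.resize(q,None,fx=3,fy=3,interpolation=2))
E
```

```text
time: 11.9
tool_pos: [568.7, 113.2, 154.6]
tcp_rot: [-179.9, 0.0, 90.2]
ft_force: [-1.0, 0.4, -6.9]
finger_gap: 12.4
grip_force: 108.0
t 11.9 rows cm: [ 8.100e-02  2.900e-02  6.463e+00 -1.000e-03] pose [568.7 113.2 154.6] [-1.7989e+02  4.0000e-02  9.0160e+01] F [-1.   0.4 -6.9] T [-0.35  0.01 -0.01] gap 12.4 grip 108.0
top 332 124.71405437077775 ((567.0469360351562, 146.80580139160156), (113.820068359375, 54.98863983154297), 88.71247100830078)
side 550 127.78944611856829 ((566.893310546875, 157.0786590576172), (59.00206756591797, 141.89512634277344), 0.9686465859413147)
```

View pics/s6.png

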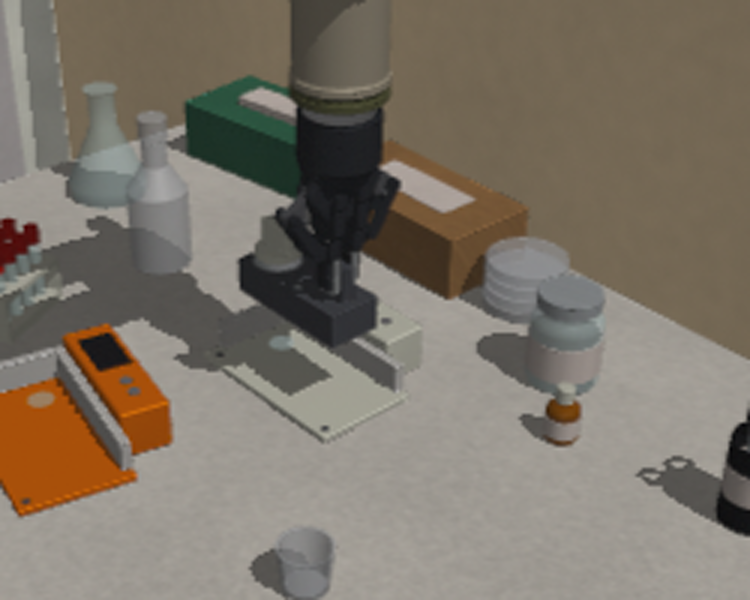

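The carrier hangs level above the white deck, at about (310,290) in the crop, with a margin to both fences. I lower it.

```bash
python3 -m crank '[[0,0,2,0,0.6],[0,0,4,0,0.6],[0,0,6,0,0.6],[0,0,7.2,0,0.6],[0,0,7.8,0,0.6],[0,0,7.8,0,0.6],[0,0,7.8,0,0.6]]';  python3 -c "
from h import *
go(569,114,72,90.2)"; python3 -m crank '[[0,0,0.1,0,0.6],[0,0,0.2,0,0.6],[0,0,0.2,0,0.6]]'; python3 -m crank '[[0,0,0.05,0,0.6],[0,0,0.1,0,0.6],[0,0,0.1,0,0.6]]'
```

```text
time: 12.7
tool_pos: [570.1, 113.9, 78.7]
tcp_rot: [179.9, -0.0, 90.2]
ft_force: [0.4, 0.3, -4.6]
finger_gap: 12.4
grip_force: 108.0
t 12.7 rows cm: [ 0.013 -0.106  0.665 -0.001] pose [570.1 113.9  78.7] [ 1.7993e+02 -1.0000e-02  9.0160e+01] F [ 0.4  0.3 -4.6] T [-0.29 -0.01 -0.06] gap 12.4 grip 108.0
time: 13.0
tool_pos: [569.6, 114.0, 76.1]
tcp_rot: [180.0, -0.0, 90.2]
ft_force: [0.4, 0.4, -6.2]
finger_gap: 12.1
grip_force: 108.0
time: 13.3
tool_pos: [569.3, 114.0, 74.6]
tcp_rot: [-180.0, 0.0, 90.2]
ft_force: [-0.1, -0.2, -5.8]
finger_gap: 12.2
grip_force: 108.0
```

```bash
python3 -m crank '[[0,0,0.1,0,0.6],[0,0,0.1,0,0.6]]';python3 -m crank '[[0,0,0.1,0,0.6],[0,0,0.1,0,0.6]]'; python3 -m crank '[[0,0,0.05,0,0.6],[0,0,0.05,0,0.6]]'; python3 -c "
from h import *
go(569,114,72,90.2)"
```

```text
time: 13.5
tool_pos: [569.2, 113.9, 73.5]
tcp_rot: [-180.0, 0.0, 90.2]
ft_force: [0.2, -0.2, -6.8]
finger_gap: 12.3
grip_force: 108.0
time: 13.7
tool_pos: [569.5, 114.0, 72.9]
tcp_rot: [180.0, -0.0, 90.2]
ft_force: [-1.4, -0.2, -4.4]
finger_gap: 12.1
grip_force: 108.4
time: 13.9
tool_pos: [569.7, 114.0, 72.8]
tcp_rot: [180.0, -0.0, 90.2]
ft_force: [-3.2, -0.7, 0.5]
finger_gap: 12.2
grip_force: 109.1
t 13.9 rows cm: [ 0.002 -0.069  0.081 -0.   ] pose [569.7 114.   72.8] [179.96  -0.    90.17] F [-3.2 -0.7  0.5] T [-0.16  0.34  0.06] gap 12.2 grip 109.1
```

```bash
python3 -m crank '[[0.5,0.5,0,0,0.6],[1,1,0,0,0.6],[1.5,1.5,0,0,0.6],[2,2,0,0,0.6],[2.3,2.2,0,0,0.6],[2.3,2.2,0,0,0.6]]'; python3 -m crank '[[0.1,0,0,0,0.6],[0.2,0,0,0,0.6],[0.2,0,0,0,0.6]]'; python3 -m crank '[[0.1,0,0,0,0.6],[0.2,0,0,0,0.6],[0.2,0,0,0,0.6]]'; python3 -c "
from h import *
go(594,141,72,90.2)"
```

```text
time: 14.5
tool_pos: [591.4, 136.7, 72.8]
tcp_rot: [-179.9, 0.1, 90.2]
ft_force: [-6.4, -5.9, 9.7]
finger_gap: 11.9
grip_force: 110.3
time: 14.8
tool_pos: [591.4, 138.3, 72.8]
tcp_rot: [-180.0, 0.1, 90.2]
ft_force: [-5.5, -6.6, 8.0]
finger_gap: 11.9
grip_force: 110.3
time: 15.1
tool_pos: [591.4, 139.0, 72.8]
tcp_rot: [-179.9, 0.2, 90.1]
ft_force: [-7.3, -13.6, 10.3]
finger_gap: 11.9
grip_force: 110.5
t 15.1 rows cm: [ 0.196  0.265  0.081 -0.001] pose [591.4 139.   72.8] [-179.95    0.2    90.14] F [ -7.3 -13.6  10.3] T [-2.    0.98 -0.02] gap 11.9 grip 110.5
```

```bash
python3 -m crank '[[0,0.1,-0.05,0,0.6],[0,0.2,-0.05,0,0.6],[0,0.2,-0.05,0,0.6]]'; python3 -c "
from h import *
go(594,141,72,90.2)";python3 -m crank '[[0,0.1,0,0,0.6],[0,0.15,0,0,0.6],[0,0.15,0,0,0.6]]'; python3 -c "
from h import *
go(594,141,72,90.2)"
```

```text
time: 15.4
tool_pos: [591.5, 139.0, 72.8]
tcp_rot: [-179.7, 0.2, 90.1]
ft_force: [-15.9, -13.8, 15.2]
finger_gap: 12.4
grip_force: 111.3
t 15.4 rows cm: [ 0.197  0.248  0.085 -0.001] pose [591.5 139.   72.8] [-179.7     0.21   90.14] F [-15.9 -13.8  15.2] T [-2.02  2.39 -0.06] gap 12.4 grip 111.3
time: 15.7
tool_pos: [591.7, 139.0, 72.9]
tcp_rot: [-179.5, 0.2, 90.1]
ft_force: [-25.1, -13.7, 22.5]
finger_gap: 12.1
grip_force: 112.6
t 15.7 rows cm: [ 0.199  0.227  0.092 -0.001] pose [591.7 139.   72.9] [-179.53    0.22   90.15] F [-25.1 -13.7  22.5] T [-2.08  3.66  0.  ] gap 12.1 grip 112.6
```

```bash
python3 -m crank '[[0,-0.1,0,0.005,0.6],[0,-0.15,0,0.01,0.6],[0,-0.15,0,0.01,0.6]]'>/dev/null; python3 -c "
from h import *
go(594,141,72,90.2)";python3 -m crank '[[0,0,0,0.01,0.6],[0,0,0,0.01,0.6]]'>/dev/null; python3 -c "
from h import *
go(594,141,72,90.2)"; python3 -m crank '[[0,0,0,0.01,0.6],[0,0,0,0.01,0.6]]'>/dev/null; python3 -c "
from h import *
go(594,141,72,90.2)"
```

```text
t 16.0 rows cm: [ 0.198  0.239  0.093 -0.01 ] pose [591.6 139.   72.9] [-179.73    0.22   89.6 ] F [-14.8 -14.3  14.9] T [-1.99  2.4   0.52] gap 12.2 grip 111.3
t 16.2 rows cm: [ 0.201  0.238  0.091 -0.02 ] pose [591.6 139.   72.9] [-179.73    0.23   89.07] F [-16.4 -13.8  15.9] T [-2.02  2.42  0.96] gap 12.1 grip 111.9
t 16.4 rows cm: [ 0.204  0.236  0.093 -0.029] pose [591.6 139.   72.9] [-179.73    0.25   88.53] F [-15.2 -15.1  15.8] T [-2.06  2.41  1.49] gap 12.2 grip 113.2
```

```bash
python3 -m crank '[[0.05,0.05,0,-0.007,0.6],[0.08,0.06,0,-0.014,0.6],[0.08,0.06,0,-0.014,0.6],[0.08,0.06,0,-0.014,0.6],[0.08,0.06,0,-0.014,0.6]]'>/dev/null; python3 - <<'E'
from h import *
go(594,141,72,90.2)
for n in("top","side"):
    p,d=snapshot(n); np.savez(n+'7.npz',p=p,d=d); C=cloud(n,d); g=p.astype(int); br=g.sum(-1)/3; o=0 if n=='top' else 2
    X,Y,Z=C[...,0],C[...,1],C[...,2]
    m=(d>0)&(X>530)&(X<650)&(Y>70)&(Y<280)&(Z>37)&(Z<52)&(br<80); P=C[m]; print(n,m.sum(),np.median(P[:,2]), cv2.minAreaRect(P[:,:2].astype(np.float32)))
q=np.load('side7.npz')['p'][...,::-1][130:260,190:340]; r=np.load('top7.npz')['p'][...,::-1][140:235,170:265]
q=cv2.resize(q,(450,390),interpolation=2); r=cv2.resize(r,(350,350),interpolation=2); r=cv2.copyMakeBorder(r,0,40,0,0,0)
cv2.imwrite('pics/s7.png',np.hstack([q,r]))
E
```

```text
t 16.9 rows cm: [ 0.199  0.235  0.093 -0.016] pose [591.6 139.   72.9] [-179.64    0.3    89.29] F [-20.  -17.3  18.3] T [-2.58  3.02  0.83] gap 12.3 grip 112.3
top 266 43.7290349444718 ((602.7379150390625, 175.6573028564453), (115.20511627197266, 79.81784057617188), 89.97923278808594)
side 395 46.98595028853789 ((587.269287109375, 189.7738037109375), (71.54109954833984, 162.13316345214844), 8.483970642089844)
```

View pics/s7.png

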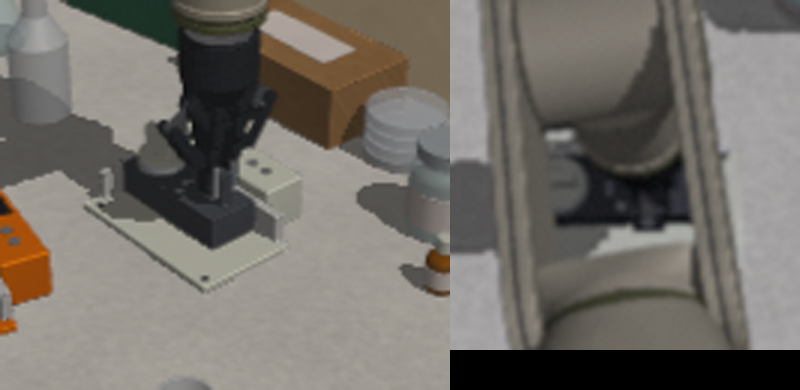

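The carrier sits in the corner. In the side crop (left half) its long side lies along the far fence and its jar end against the left fence. The readings agree: the arm pushes about 20 N and 17 N, the position does not move under extra push, and the far-fence reaction falls between the carrier's two ends. I hand in while still holding it.

```bash
python3 -c "
from h import *
from bench import hand_in
go(594,141,72,90.2); print(hand_in())"
```

```text
t 17.0 rows cm: [ 0.198  0.235  0.093 -0.016] pose [591.6 139.   72.9] [-179.64    0.3    89.29] F [-19.8 -18.1  18.4] T [-2.63  2.94  0.87] gap 12.4 grip 112.3
the job is handed in; nothing more can be done
None
```

I tightened the cap to its stop, put the carrier on the white reader, and handed in at 17.0 s still gripping it, pressed against the far fence with about 20 N and the left fence with about 18 N; hand-in returned no verdict.

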